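Count along the divider rack and push the tub into its third bay

TASK

Put the loose parts tub away in the third bay of the divider rack. The bay labels are blank, so first count them off by running a fingertip along the rack's front rail from the robot's left end, touching the rail over the first, the second and the third bay in turn (full bays count too; lifting the finger between bays is fine), and go no further along it. Then push the tub over the bench with the fingertips, without lifting or tipping it, squarely into that third bay and fully home against the back stop, and leave everything else where it is.

Things in the scene. Friction and masses are not known exactly. Their poses are not given: they have to be found in the camera images.
- rack: Low grey steel divider rack fixed to the bench, open above and towards the robot. Six dividers, 4 thick, 50 high, 80 deep, make five bays with the bench as floor; pitch 70, 66 clear (61 between the front posts). Origin: on the bench, middle of the third bay's mouth, on the front post line. x into the bays, y to the robot's left: bays at y = 140 (first), 70, 0, -70, -140 mm. Yaw within 9 degrees.
- rail: The rack's front rail: rigid bright steel flat bar, 12 mm deep (x), 362 long (y), 8 high, running across the tops of the round front posts (9 mm diameter) over all five bays; top face 66 mm above the bench, a blank paper card over each bay. Origin: middle of its underside, 58 mm above the rack's origin; axes as the rack's. The rack's back stop, 34 mm high, has its face at rack x = 80 mm.
- tub: The tub to put away: open red plastic, 96 mm long (x), 54 wide (y), 45 high, connectors fixed in it; 0.18 to 0.36 kg, slides under 1 to 5 N. Stands on the bench on the robot's side of the rack, left or right of the third bay, long side within 15 degrees of the bays'. Origin: centre of its underside. Home in the third bay: origin at rack x = 32 mm, y = 0, front end 16 mm out of the mouth.
- tub_stored: Bystander: a tub like it, already stored in the second or the fifth bay. Origin: centre of its underside.
- carton: Bystander: small brown carton, 90 x 52 x 42 mm, in the fifth or the second bay. Origin: centre of its underside.
- pot: Bystander: round white plastic pot with lid, 58 mm in diameter, 52 mm high, in front of the rack on the other side of the third bay from the tub. Origin: centre of its underside.
- pack_left: Bystander: clear flat blister pack of connectors, 105 x 85 x 29 mm, on the bench to the left of the rack. Origin: centre of its underside.
- pack_right: Bystander: the same kind of pack, on the bench to the right, nearer the robot. Origin: centre of its underside.
- screwdriver: Bystander: screwdriver, 190 mm long, up to about 30 mm thick, lying on the bench beside the rack's right end, pointing roughly away from the robot. Origin: below its middle.
Things that resemble listed ones, but are neither listed nor needed, are in the scene too. Leave any orange look-alike of the tub alone.

How it is judged:
On the way, in this order (a step that is already met when the one before it is completed fails the run):
1. a fingertip touches the rail over the first bay from the left (contact force between the fingers and rail above 0.3 N and y of the grasp point in the frame of rack between 0.112 and 0.172 m), for 0.05 s.
2. then over the second (contact force between the fingers and rail above 0.3 N and y of the grasp point in the frame of rack between 0.042 and 0.098 m), for 0.05 s.
3. then over the third (contact force between the fingers and rail above 0.3 N and y of the grasp point in the frame of rack between -0.028 and 0.028 m), for 0.05 s.
4. the tub is pushed into the third bay up to the back stop (x of tub in the frame of rack above 0.027 m and y of tub in the frame of rack between -0.012 and 0.012 m), for 0.1 s.
At the end, for the whole second after the job is handed in: The tub stands flat and at rest on the bench in the third bay, between its dividers and within 8 degrees of square, its end within 5 mm of the back stop; the other things are within 20 mm of where they were (all of step 4 and angle between the x axis of tub and the x axis of rack, either way round below 0.14 rad and height (world z) of tub below 0.004 m and angle between tub's own z axis and vertical below 0.05 rad and linear speed of tub below 0.01 m/s); the robot touches nothing.
It fails at once if the tub is lifted off the bench or tipped (height (world z) of tub above 0.012 m or angle between tub's own z axis and vertical above 0.2 rad).
It fails at once if the count runs past the third bay: a fingertip on the rail over the fourth or fifth (contact force between the fingers and rail above 0.3 N and y of the grasp point in the frame of rack below -0.05 m).
It fails at once if the tub is pushed into another bay (x of tub in the frame of rack above -0.02 m and (y of tub in the frame of rack above 0.04 m or y of tub in the frame of rack below -0.04 m)).
It fails at once if another thing is disturbed (distance of any of tub_stored, carton, pot, pack_left, pack_right, screwdriver from where it was at the start of the episode above 0.02 m).
It also fails if it takes over 69 s, if anything falls off the work surface, if the arm or the gripper's body presses on something with over 40 N, if the wrist force passes 120 N, or if a joint passes its speed limit or range.

ROBOT

A 7-joint arm with a two-finger parallel gripper is mounted at the origin on the work surface. World frame = base frame: x ahead of the robot, y to its left, z up, the work surface at z = 0. Lengths are in m, angles in rad, forces in N, time in s.
With the tool pointing down it reaches from about 0.4 to 0.85 m from the base axis. Payload 10.4 kg.
Tool frame: the origin (TCP) lies on the centre line of the jaws, within the pads' length; the fingertips stand 8 mm ahead of it and the grasp point (between the pads) lies 11 mm behind it; z points along the fingers, y is the direction in which the jaws open and shut (so a half turn about z gives the same grasp; the last joint's range is limited). The gripper opens to 85 mm and grips with 20 to 120 N. Pads are 22 mm wide; open, the fingers measure 114 mm over their backs; the gripper's body (76 mm by 85 mm) begins 54 mm behind the grasp point. The pads swing forward as they close: fully open they stand 13 mm farther back than shut.
Start: joints at [-1.36, 0.332, -0.065, 1.46, 0.022, 1.35, -0.088], TCP at [0.145, 0.608, 0.239] pointing down, gripper open.
Joint ranges: [-2.6, 2.6], [-0.5, 2.12], [-1.47, 1.34], [0.16, 2.42], [-1.27, 4.41], [0.06, 2.06], [-2.6, 2.6]. Speed limits (rad/s): [2.22, 2.22, 2.79, 2.79, 3.14, 3.14, 3.14].

INTERFACE

Orientations are given as a unit quaternion [x, y, z, w].
In Python, from workcell import manip gives the robot as it stands.
- The arm moves only by the tool arm_command, never from a script. Its argument "targets" is text: rows parted by semicolons, each of 6 numbers parted by spaces: the shift along the tool's x, y, z in mm, then the turn, a rotation vector about the tool's x, y, z in rad. A call has 1 to 5 rows; each row shifts and turns the commanded pose from where the row before left it, along the tool's axes as they then stand; what a row does not reach is not made up. A row lasts 1/8 s, in which the tool goes at most 62.5 mm and 10.7 degrees, less where a joint would pass 70% of its speed; a pose out of reach is approached as far as the arm can. A call is refused whole if a number of a shift passes 62.5 or a number of a turn 0.188, either way. A call with a gripper value outside its range is refused whole. "grip" is the finger opening in mm, from 0 to 85.4, set as the call begins (left out, the last holds). The fingers move at their own pace and stop on an object; "squeeze" is the grip in N (left out, the last holds). Time passes only in rows, so rows that do not move let the fingers close. It gives the time, the measured TCP pose, the force and the opening at its end, in the units of the state.
- manip.get_obs(): the state, without advancing time (a new reading comes with each control period).
- manip.camera(name): name is "scene" or "top"; returns a dict with "frame" (384x512x3 uint8, red, green, blue), "vertical_fov" (degrees; the focal length in pixels is half the picture's height over the tangent of half this angle, whatever the lens; pixels are square), "cx", "cy" (the principal point, pixels), "rvec" (rotation vector, rad) and "tvec" (3), from world to camera coordinates, as OpenCV has them. Camera axes: x right, y down, z forward; pixel columns grow to the right and rows downward; lengths in m; the calibration is good to about 2 mm. A picture is of the moment at which its call begins. There is no depth.
- manip.hand_in(): hands the job in, once; it reports no verdict.
Trained networks look in a picture, given as the dict that the camera call returned (one of the last four; its "shot" number tells which), for a name from the list of things; names that differ only in an ending like _2 or _b are one class to them, and where a whole thing is asked for, a point or a joint stands for the part that bears it (a point fixed in the world has none). Each returns a list of dicts, best first, with "p" (0 to 1); they miss things now and then, are a little off and sometimes report something else, mostly with a low value. They report only what shows in the picture. A call takes as long as a camera call. They do not tell look-alikes from the thing itself.
- manip.search_frame(picture, name): "xyz" ([x, y, z] in m, in the coordinates of the camera as it stood for that picture, good to about 4 mm: the middle of the surface that is visible of it).
The state is a dict: "clock": time; "joint_pos": joint angles; "joint_velocities": joint speeds; "tau": joint torques, N m; "position": TCP position; "ee_rot": TCP orientation; "ft_force": force on the tool from outside, world axes, zero at the start; "torque": the same for the moment, N m; "grip_width": opening from 0.0 (shut) to 1.0 (fully open).
Only numpy, scipy, OpenCV 4.12 (cv2) and the standard library are available. Lean on these libraries where they do the work, as an engineer would, in place of code of your own. Each camera call takes 0.05 s, during which the arm holds its last target.

## Working session

There is one attempt and no reset: what is moved stays moved. The work goes in short steps, Python scripts to look and compute and a tool call to move; the robot and the scene stay as the last step left them, time stands still between calls to the robot, and variables do not carry over. Pictures are saved under pics/ and viewed, and the job is handed in when it is done.

Besides the shell and the picture viewer there is one more tool, called in YAML: its name, and indented under it one key for each argument. arm_command: Moves the arm, as the interface text tells. Its arguments: {"type":"object","properties":{"targets":{"type":"string"},"grip":{"type":"number"},"squeeze":{"type":"number"}},"required":["targets"]}

```bash
ls; mkdir -p pics
cat > h.py <<'E'
import numpy as np,cv2
from workcell import manip
from scipy.spatial.transform import Rotation as R
def cam(n):
    c=manip.camera(n); f=c["frame"].shape[0]/2/np.tan(np.radians(c["vertical_fov"])/2)
    K=np.array([[f,0,c["cx"]],[0,f,c["cy"]],[0,0,1.]]); Rm=cv2.Rodrigues(np.array(c["rvec"],float))[0]; t=np.array(c["tvec"],float).ravel()
    return c,K,Rm,t
def towd(p,Rm,t): return Rm.T@(np.array(p)-t)
def pix2(uv,z,K,Rm,t):
    d=Rm.T@np.linalg.inv(K)@np.array([uv[0],uv[1],1.]); o=-Rm.T@t
    return o+d*(z-o[2])/d[2]
def proj(P,K,Rm,t):
    q=(Rm@np.array(P).reshape(-1,3).T).T+t; q=(K@q.T).T; return q[:,:2]/q[:,2:]
def save(c,n): cv2.imwrite("pics/"+n,c["frame"][:,:,::-1])
E
python3 - <<'E'
from h import *
print(manip.get_obs())
for n in("scene","top"):
    c,K,Rm,t=cam(n); save(c,n+"0.png"); print(n,c["vertical_fov"],-Rm.T@t, Rm[2])
    for k in("rack","rail","tub","tub_stored","carton","pot","pack_left","pack_right","screwdriver"):
        for r in manip.search_frame(c,k)[:4]:
            w=towd(r["xyz"],Rm,t); print(k,round(r["p"],2),w.round(3),proj(w,K,Rm,t).round(0)[0])
E
```

```text
pics
{'clock': 0.0, 'joint_pos': array([-1.35958529,  0.33286529, -0.06470779,  1.46097802,  0.02161193,
        1.34987764, -0.08850693]), 'joint_velocities': array([-1.49315274e-04, -3.31794748e-04,  7.42268203e-04,  1.87299448e-03,
       -1.41606719e-03, -7.44329064e-05,  4.06326231e-04]), 'tau': array([-9.56930890e-04, -6.25447512e+01,  4.85069887e-02, -3.91607094e+01,
        1.61978463e-02,  9.93654452e-03, -1.12711905e-05]), 'position': array([0.14472206, 0.6076301 , 0.23850253]), 'ee_rot': array([ 1.16627059e-01,  9.93175521e-01, -7.14681251e-04, -4.55243319e-05]), 'ft_force': array([ 0.38417539, -0.3316949 , -0.16727176]), 'torque': array([0.03856402, 0.03481642, 0.0784703 ]), 'grip_width': 1.001979776026693}
scene 54.78257797539246 [ 0.95947862 -0.43952223  1.07875977] [-0.35665554  0.36608609 -0.85952185]
rack 0.56 [ 0.67  -0.054  0.036] [270. 226.]
rail 0.71 [ 0.636 -0.048  0.064] [264. 214.]
tub 0.55 [ 0.381 -0.149  0.035] [185. 190.]
tub_stored 0.74 [0.677 0.038 0.033] [291. 208.]
tub_stored 0.59 [ 0.671 -0.052  0.036] [271. 225.]
carton 0.62 [ 0.672 -0.057  0.036] [27
[... 163 characters left out ...]
 [ 0.672 -0.053  0.036] [271. 226.]
screwdriver 0.7 [ 0.524 -0.295  0.016] [181. 251.]
top 51.29735723936112 [ 0.44344772 -0.01445121  1.12898016] [ 0.07486821  0.01450616 -0.99708792]
rack 0.66 [ 0.666 -0.044  0.049] [277. 146.]
rail 0.78 [ 0.635 -0.038  0.066] [275. 156.]
tub 0.87 [ 0.373 -0.148  0.037] [314. 254.]
tub 0.72 [ 0.543 -0.156  0.033] [317. 192.]
tub_stored 0.96 [0.676 0.036 0.031] [248. 143.]
carton 0.88 [ 0.662 -0.171  0.043] [323. 148.]
pot 0.82 [0.528 0.06  0.052] [238. 196.]
pack_left 0.77 [0.54  0.279 0.028] [160. 191.]
pack_right 0.84 [ 0.307 -0.388  0.03 ] [403. 279.]
screwdriver 0.87 [ 0.518 -0.291  0.022] [366. 202.]
screwdriver 0.73 [ 0.542 -0.156  0.034] [317. 192.]
```

Run:
```python
import cv2
for n in("top","scene"):
    im=cv2.imread(f"pics/{n}0.png")
    cr=im[90:340,120:440] if n=="top" else im[120:320,80:400]
    cv2.imwrite(f"pics/{n}0c.png",cv2.resize(cr,None,fx=2.3,fy=2.3,interpolation=cv2.INTER_CUBIC))
```

```text
(no output)
```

View pics/top0c.png

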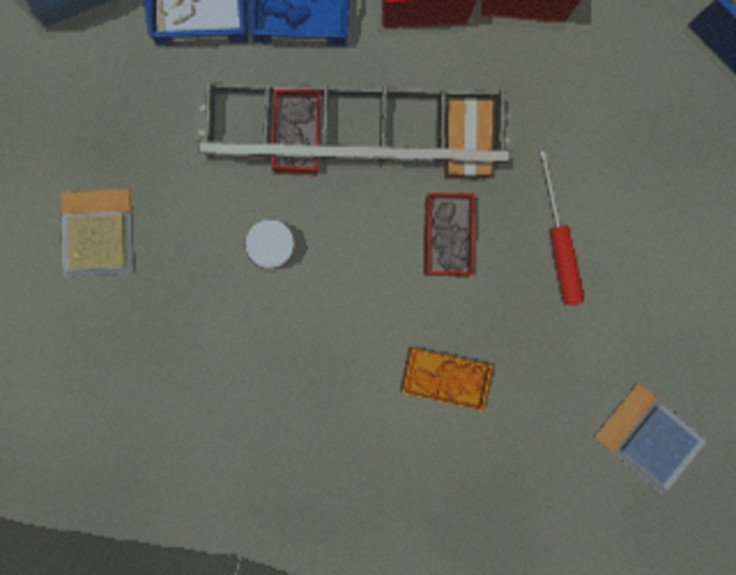

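View pics/scene0c.png

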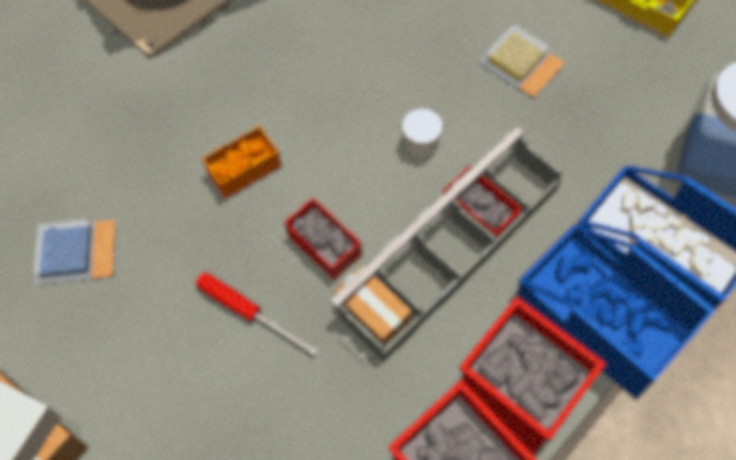

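The red tub at top px (317,192) is the target. Things that could be mistaken for it are the orange look-alike (314,254), the stored tub (248,143) in bay 2, the red screwdriver handle (366,206), and the red bins at the back. I'll measure the rail and tub from the pixels.

Run:
```python
from h import *
from scipy.optimize import least_squares
C={}
for n in("top","scene"):
    c,K,Rm,t=cam(n); C[n]=(c["frame"],K,Rm,t)
def hsv(n): return cv2.cvtColor(C[n][0],cv2.COLOR_RGB2HSV)
out={n:cv2.cvtColor(C[n][0],cv2.COLOR_RGB2BGR) for n in C}
res={}
for n in C:
    fr,K,Rm,t=C[n]
    h=hsv(n); m=((h[...,1]<45)&(h[...,2]>(150))).astype(np.uint8)
    # rail: largest elongated comp near projection
    nn,l,s,ce=cv2.connectedComponentsWithStats(m)
    p=proj([0.635,-.04,.066],K,Rm,t)[0]
    for i in range(1,nn):
        if s[i,4]<60: continue
        pts=np.argwhere(l==i)[:,::-1].astype(np.float32)
        if np.min(np.linalg.norm(pts-p,axis=1))<8:
            r=cv2.minAreaRect(pts); b=cv2.boxPoints(r); 
            e=sorted([(b[0]+b[1])/2,(b[1]+b[2])/2,(b[2]+b[3])/2,(b[3]+b[0])/2],key=lambda q:-np.linalg.norm(q-r[0]))[:2]
            W=[pix2(q,.066,K,Rm,t) for q in e]; W.sort(key=lambda w:-w[1]); d=W[0]-W[1]
            print(n,"rail",[w.round(4) for w in W],"len",np.linalg.norm(d),"mid",((W[0]+W[1])/2).round(4),"yaw",np.degrees(np.arctan2(-d[0],d[1])),r[1])
    m=(((h[...,0]<6)|(h[...,0]>172))&(h[...,1]>130)&(h[...,2]>60)).astype(np.uint8)
    m=cv2.morphologyEx(m,cv2.MORPH_CLOSE,np.ones((3,3)))
    nn,l,s,ce=cv2.connectedComponentsWithStats(m)
    p=proj([0.543,-.156,.045],K,Rm,t)[0]
    for i in range(1,nn):
        if s[i,4]<30: continue
        pts=np.argwhere(l==i)[:,::-1].astype(np.float32)
        r=cv2.minAreaRect(pts)
        if np.linalg.norm(np.array(r[0])-p)<15:
            b=cv2.boxPoints(r); W=np.array([pix2(q,.045,K,Rm,t) for q in b]); print(n,"tub",b.round(1).tolist(),W.round(4).tolist(),W.mean(0).round(4),[np.linalg.norm(W[k]-W[k-1]).round(4) for k in range(4)])
```

```text
top rail [array([0.6602, 0.1446, 0.066 ]), array([ 0.6633, -0.2131,  0.066 ])] len 0.3577375457076241 mid [ 0.6618 -0.0342  0.066 ] yaw 0.49660179806808746 (24.0, 133.0)
top tub [[305.0, 174.0], [325.0, 174.0], [325.0, 209.0], [305.0, 209.0]] [[0.5895, -0.1216, 0.045], [0.5901, -0.176, 0.045], [0.4946, -0.1759, 0.045], [0.4941, -0.1219, 0.045]] [ 0.5421 -0.1488  0.045 ] [np.float64(0.0955), np.float64(0.0544), np.float64(0.0954), np.float64(0.0541)]
scene rail [array([0.8679, 0.1514, 0.066 ]), array([ 0.2947, -0.6732,  0.066 ])] len 1.0042053579178387 mid [ 0.5813 -0.2609  0.066 ] yaw -34.801632842566825 (286.3946228027344, 352.11053466796875)
scene tub [[201.3000030517578, 219.0], [214.39999389648438, 204.8000030517578], [238.60000610351562, 227.10000610351562], [225.5, 241.3000030517578]] [[0.5031, -0.1865, 0.045], [0.4966, -0.1244, 0.045], [0.6058, -0.1268, 0.045], [0.6099, -0.1867, 0.045]] [ 0.5538 -0.1561  0.045 ] [np.float64(0.1068), np.float64(0.0624), np.float64(0.1093), np.float64(0.0601)]
```

```bash
cat > fit.py <<'E'
from h import *
from scipy.optimize import minimize
def railbox(p,hw=.006,hl=.181,z=.066):
    x,y,a=p; c,s=np.cos(a),np.sin(a)
    return np.array([[x+c*u-s*v,y+s*u+c*v,z] for u,v in((-hw,-hl),(-hw,hl),(hw,hl),(hw,-hl))])
def mask(P,K,Rm,t,shape,up=8):
    q=proj(P,K,Rm,t); m=np.zeros(shape,np.uint8)
    cv2.fillPoly(m,[np.round(q*16).astype(np.int32)],255,cv2.LINE_AA,4); return m/255.
def fitrail(V,p0):
    def cost(p):
        s=0
        for g,K,Rm,t in V:
            a=mask(railbox(p),K,Rm,t,g.shape); b=mask(railbox(p,.014,.19),K,Rm,t,g.shape)-a; b=np.clip(b,0,1)
            s-= (a*g).sum()/a.sum()-(b*g).sum()/b.sum()
        return s
    best=None
    for dy in(-.008,0,.008):
      for da in (-.03,0,.03):
        S=np.array([[0,0,0],[.006,0,0],[0,.01,0],[0,0,.03]])+np.array(p0)+[0,dy,da]
        r=minimize(cost,S[0],method="Nelder-Mead",options=dict(initial_simplex=S,xatol=1e-4,fatol=1e-3))
        if best is None or r.fun<best.fun: best=r
    return best
E
python3 - <<'E'
from fit import *
VS=[]
for n in("top","scene"):
    c,K,Rm,t=cam(n)
    if n=="top":
        for u in((207,154.3),(340.9,158.3)): print(pix2(u,.066,K,Rm,t).round(4))
    fr=c["frame"].astype(float); g=fr.min(2); V=(g,K,Rm,t); VS.append((n,V,c))
for n,V,c in VS:
    r=fitrail([V],[.635,-.04,0]); print(n,r.x.round(4),r.fun)
r=fitrail([v[1] for v in VS],[.635,-.04,0]); print(r.x.round(4),r.fun)
p=r.x
for n,(g,K,Rm,t),c in VS:
    im=cv2.resize(c["frame"][:,:,::-1],None,fx=4,fy=4,interpolation=cv2.INTER_CUBIC)
    q=proj(railbox(p),K,Rm,t); cv2.polylines(im,[np.round(q*4+1.5).astype(int)],True,(0,255,0),1)
    ct=q.mean(0)*4; x0,y0=int(ct[0]-380),int(ct[1]-220); cv2.imwrite(f"pics/fit_{n}.png",im[max(y0,0):y0+520,max(x0,0):x0+760])
E
```

```text
[0.6376 0.1441 0.066 ]
[ 0.63   -0.2154  0.066 ]
top [ 0.6364 -0.0344 -0.015 ] -53.09848273789464
scene [ 0.6405 -0.0321 -0.0204] -55.57728019432146
[ 0.6379 -0.0319 -0.0198] -105.23875655001633
```

View pics/fit_top.png

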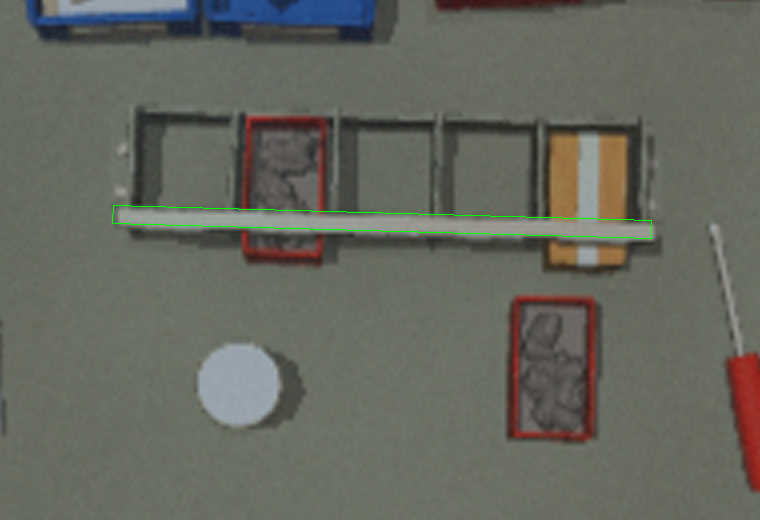

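View pics/fit_scene.png

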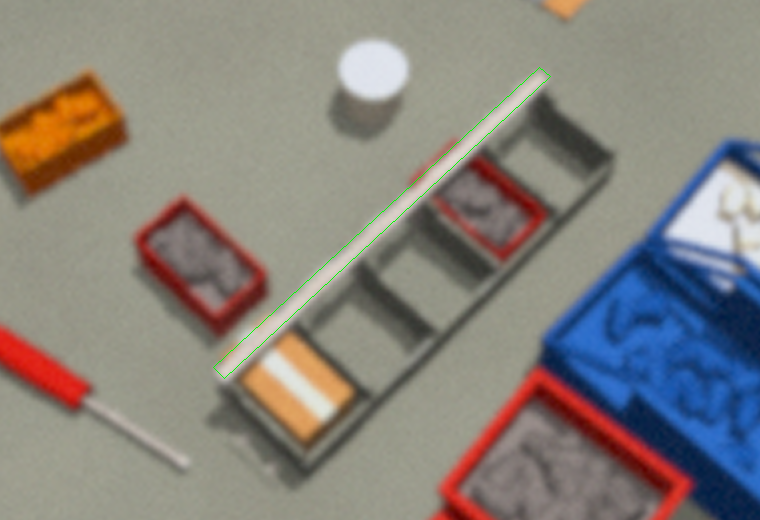

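arm_command:
  targets: "-44 -28 0 0 0 0;-44 -28 0 0 0 0;-44 -28 0 0 0 0;-44 -28 0 0 0 0;-44 -28 0 0 0 0"
  grip: 0

```text
clock: 1.82
position: [0.3274, 0.4195, 0.2395]
ee_rot: [0.117, 0.993, 0.0, 0.0]
ft_force: [0.9, -0.2, 0.1]
grip_width: -0.0
```

arm_command:
  targets: "-44 -28 0 0 0 0;-44 -28 0 0 0 0;-44 -28 0 0 0 0;-44 -28 0 0 0 0;-44 -28 0 0 0 0"

```text
clock: 2.45
position: [0.509, 0.2325, 0.2396]
ee_rot: [0.116, 0.993, 0.0, 0.0]
ft_force: [-0.6, 1.0, 0.6]
grip_width: -0.002
```

```bash
cat > to.py <<'E'
# usage: to.py x y z yawdeg(of tool y axis) -> tool-frame shift (mm) and rotation about z to reach (m, world), single-shot and remaining
import sys
from h import *
o=manip.get_obs(); Rt=R.from_quat(o["ee_rot"]); p=o["position"]
def show():
    y=Rt.apply([0,1,0]); z=Rt.apply([0,0,1]); print("t",round(o["clock"],2),"pos",p.round(4),"yaw_y",np.degrees(np.arctan2(y[1],y[0])).round(2),"z",z.round(4),"F",np.round(o["ft_force"],2),"grip",round(o["grip_width"],3),"j",np.round(o["joint_pos"],2))
show()
if len(sys.argv)>3:
    d=np.array([float(v) for v in sys.argv[1:4]])-p
    print("tool shift mm",(Rt.inv().apply(d)*1000).round(1),"dist",np.linalg.norm(d).round(4))
    if len(sys.argv)>4:
        a=np.radians(float(sys.argv[4])); T=R.from_matrix(np.array([[np.sin(a),np.cos(a),0],[-np.cos(a),np.sin(a),0],[0,0,-1.]]))
        print("rotvec tool",(Rt.inv()*T).as_rotvec().round(4))
E
python3 to.py 0.640 0.106 0.09 88.9
```

```text
t 2.45 pos [0.509  0.2325 0.2396] yaw_y 76.62 z [ 5.e-04  5.e-04 -1.e+00] F [-0.6   0.99  0.56] grip -0.002 j [-0.76  0.18  0.29  1.65 -0.05  1.31  0.87]
tool shift mm [-156.7  -92.8  149.6] dist 0.2357Traceback (most recent call last):
  File "to.py", line 12, in <module>
    a=np.radians(float(sys.argv[4])); T=R.from_matrix(np.array([[np.sin(a),np.cos(a),0],[-np.cos(a),np.sin(a),0],[0,0,-1.]]))
                                        ~~~~~~~~~~~~~^^^^^^^^^^^^^^^^^^^^^^^^^^^^^^^^^^^^^^^^^^^^^^^^^^^^^^^^^^^^^^^^^^^^^^^^
  File "scipy/spatial/transform/_rotation.pyx", line 1143, in scipy.spatial.transform._rotation.Rotation.from_matrix
ValueError: Non-positive determinant (left-handed or null coordinate frame) in rotation matrix 0: [[ 0.99981571  0.01919744  0.        ]
 [-0.01919744  0.99981571  0.        ]
 [ 0.          0.         -1.        ]].
```

arm_command:
  targets: "-40 -23 0 0 0 0;-40 -23 20 0 0 0;-40 -24 40 0 0 0;-36 -22 40 0 0 0;0 0 45 0 0 0"

```text
clock: 3.08
position: [0.6404, 0.1039, 0.0932]
ee_rot: [0.119, 0.993, -0.001, 0.001]
ft_force: [-0.2, 0.7, -0.2]
grip_width: 0.002
```

```bash
sed -i 's/\[\[np.sin(a),np.cos(a),0\],\[-np.cos(a),np.sin(a),0\]/[[-np.sin(a),np.cos(a),0],[np.cos(a),np.sin(a),0]/' to.py
python3 to.py 0.640 0.106 0.075 88.9
```

```text
t 3.08 pos [0.6404 0.1039 0.0932] yaw_y 76.32 z [ 0.0018 -0.0019 -1.    ] F [-0.23  0.72 -0.24] grip 0.002 j [-0.5   0.51  0.36  1.57 -0.19  1.09  1.24]
tool shift mm [ 0.9  2.  18.2] dist 0.0183
rotvec tool [-0.0016  0.0021 -0.2196]
```

arm_command:
  targets: "0 2 10 0 0 0;0 0 3 0 0 0;0 0 2 0 0 0;0 0 1 0 0 0;0 0 0 0 0 0"

```text
clock: 3.7
position: [0.6392, 0.1103, 0.0791]
ee_rot: [0.117, 0.993, 0.0, 0.001]
ft_force: [0.9, 0.3, 0.4]
grip_width: -0.003
```

arm_command:
  targets: "0 -3 3 0 0 0;0 0 2 0 0 0;0 0 1 0 0 0;0 0 0 0 0 0"

```text
clock: 4.2
position: [0.6382, 0.1065, 0.0741]
ee_rot: [0.117, 0.993, 0.0, 0.0]
ft_force: [-9.1, -3.1, 18.5]
grip_width: -0.005
```

arm_command:
  targets: "0 0 -14 0 0 0;-8 -34 0 0 0 0;-7 -34 0 0 0 0;0 0 0 0 0 0;0 0 9 0 0 0"

```text
clock: 4.82
position: [0.6376, 0.0382, 0.0778]
ee_rot: [0.117, 0.993, 0.001, 0.001]
ft_force: [-0.2, 0.1, 0.2]
grip_width: 0.003
```

arm_command:
  targets: "0 0 3 0 0 0;0 0 2 0 0 0;0 0 0 0 0 0"

```text
clock: 5.2
position: [0.6367, 0.0389, 0.0741]
ee_rot: [0.116, 0.993, 0.001, -0.001]
ft_force: [-12.4, 0.7, 22.5]
grip_width: -0.004
```

arm_command:
  targets: "0 0 -14 0 0 0;-8 -35 0 0 0 0;-7 -35 0 0 0 0;0 0 0 0 0 0;0 0 9 0 0 0"

```text
clock: 5.82
position: [0.636, -0.0328, 0.0775]
ee_rot: [0.116, 0.993, 0.001, 0.001]
ft_force: [-0.2, 0.2, 0.3]
grip_width: 0.0
```

arm_command:
  targets: "0 0 3 0 0 0;0 0 2 0 0 0;0 0 0 0 0 0"

```text
clock: 6.2
position: [0.6352, -0.0322, 0.0741]
ee_rot: [0.116, 0.993, 0.001, -0.0]
ft_force: [-12.4, 2.1, 23.0]
grip_width: 0.003
```

arm_command:
  targets: "0 0 -30 0 0 0;0 0 -40 0 0 0;0 0 -40 0 0 0"

```text
clock: 6.58
position: [0.6352, -0.0325, 0.1828]
ee_rot: [0.116, 0.993, 0.0, -0.001]
ft_force: [0.6, -0.6, 0.8]
grip_width: -0.003
```

```bash
python3 to.py 0.542 -0.2 0.18 0
python3 - <<'E'
from h import *
c,K,Rm,t=cam("top"); save(c,"top1.png")
E
```

```text
t 6.58 pos [ 0.6352 -0.0325  0.1828] yaw_y 76.73 z [-1.e-03  4.e-04 -1.e+00] F [ 0.61 -0.59  0.78] grip -0.003 j [-0.34  0.41  0.42  1.52 -0.17  1.25  1.44]
tool shift mm [  52.2 -184.4    2.9] dist 0.1917
rotvec tool [-6.0000e-04 -1.0000e-03  1.3391e+00]
```

View pics/top1.png

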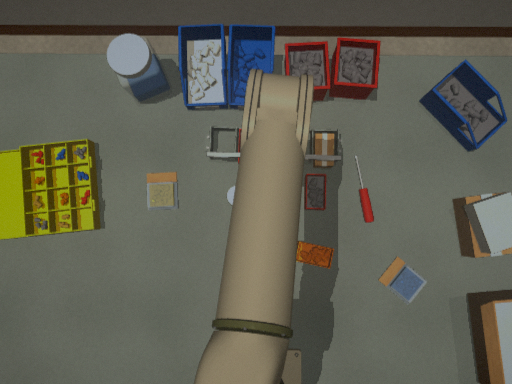

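arm_command:
  targets: "12 -49 0 0 0 0;12 -49 0 0 0 0;12 -49 0 0 0 0;12 -49 0 0 0 0;0 0 0 0 0 0.18"
  grip: 50

```text
clock: 7.25
position: [0.5412, -0.2173, 0.1822]
ee_rot: [0.209, 0.978, -0.001, -0.0]
ft_force: [0.4, -0.1, 1.3]
grip_width: 0.587
```

arm_command:
  targets: "0 0 0 0 0 0.18;0 0 0 0 0 0.18;0 0 0 0 0 0.18;0 0 0 0 0 0.18;0 0 0 0 0 0.18"

```text
clock: 7.88
position: [0.5437, -0.2123, 0.1817]
ee_rot: [0.612, 0.791, -0.0, -0.0]
ft_force: [-0.1, 0.1, -0.5]
grip_width: 0.588
```

arm_command:
  targets: "0 0 0 0 0 0.18;0 0 0 0 0 0.08;0 0 0 0 0 0"

```text
clock: 8.25
position: [0.5436, -0.2125, 0.1817]
ee_rot: [0.707, 0.707, -0.0, -0.0]
ft_force: [-0.2, 0.7, 0.1]
grip_width: 0.585
```

```bash
python3 to.py 0.542 -0.212 0.02 0
python3 - <<'E'
from h import *
c,K,Rm,t=cam("top"); save(c,"top2.png")
c,K,Rm,t=cam("scene"); save(c,"scene2.png")
E
```

```text
t 8.25 pos [ 0.5436 -0.2125  0.1817] yaw_y -0.03 z [-6.e-04  2.e-04 -1.e+00] F [-0.18  0.66  0.09] grip 0.585 j [-0.29  0.33  0.72  1.68 -0.23  1.22  0.48]
tool shift mm [  0.4  -1.5 161.7] dist 0.1617
rotvec tool [-0.0006 -0.0002 -0.0005]
```

View pics/scene2.png

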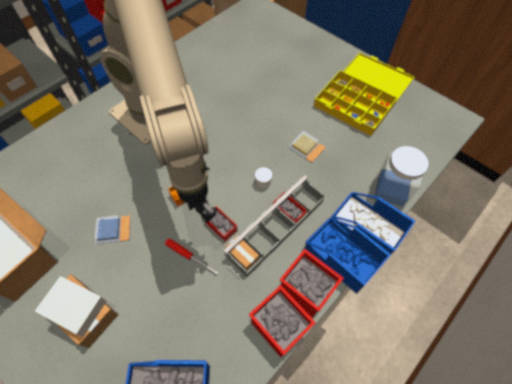

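View pics/top2.png

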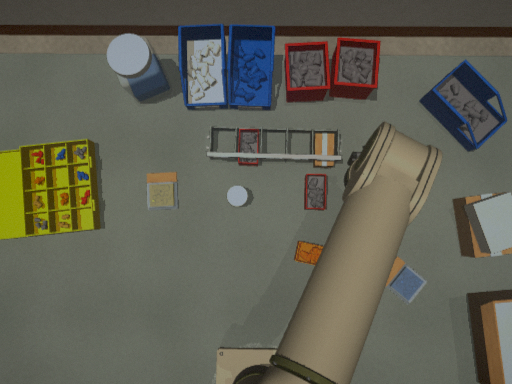

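arm_command:
  targets: "0 0 40 0 0 0;0 0 50 0 0 0;0 0 40 0 0 0;0 0 25 0 0 0;0 0 5 0 0 0"

```text
clock: 8.98
position: [0.5423, -0.2131, 0.0207]
ee_rot: [0.708, 0.707, -0.001, -0.001]
ft_force: [-0.5, -0.5, 1.4]
grip_width: 0.583
```

```bash
python3 to.py 0.542 -0.07 0.02 0
python3 - <<'E'
from h import *
c,K,Rm,t=cam("scene"); save(c,"scene3.png"); f=c["frame"][170:290,150:330,::-1]; cv2.imwrite("pics/scene3c.png",cv2.resize(f,None,fx=4,fy=4,interpolation=cv2.INTER_CUBIC))
E
```

```text
t 8.97 pos [ 0.5423 -0.2131  0.0207] yaw_y -0.08 z [-2.8e-03  7.0e-04 -1.0e+00] F [-0.51 -0.46  1.39] grip 0.583 j [-0.21  0.53  0.63  1.81 -0.38  0.92  0.59]
tool shift mm [143.1  -0.5   0.8] dist 0.1431
rotvec tool [-0.0028 -0.0007 -0.0015]
```

View pics/scene3c.png

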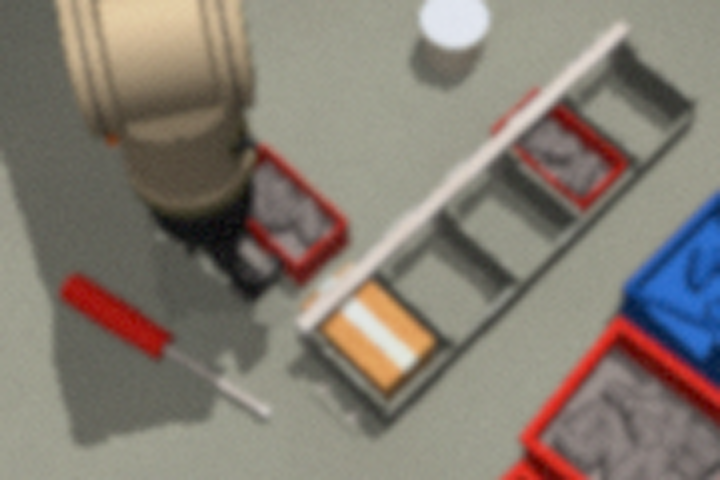

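arm_command:
  targets: "10 0 0 0 0 0;10 0 0 0 0 0;8 0 0 0 0 0;8 0 0 0 0 0;8 0 0 0 0 0"

```text
clock: 9.65
position: [0.5439, -0.1705, 0.0232]
ee_rot: [0.708, 0.706, 0.0, 0.001]
ft_force: [0.2, -5.0, 4.7]
grip_width: 0.587
```

arm_command:
  targets: "10 0 0 0 0 0;10 0 0 0 0 0;10 0 0 0 0 0;10 0 0 0 0 0;10 0 0 0 0 0"

```text
clock: 10.28
position: [0.544, -0.1204, 0.0231]
ee_rot: [0.709, 0.706, 0.0, 0.001]
ft_force: [0.3, -5.6, 5.2]
grip_width: 0.587
```

arm_command:
  targets: "10 0 0 0 0 0;10 0 0 0 0 0;10 0 0 0 0 0;5 0 0 0 0 0;0 0 0 0 0 0"

```text
clock: 10.9
position: [0.5437, -0.0841, 0.0223]
ee_rot: [0.708, 0.706, 0.0, -0.0]
ft_force: [0.1, -0.5, 0.4]
grip_width: 0.586
```

```bash
python3 to.py 0.542 -0.07 0.02 0
python3 - <<'E'
from h import *
c,K,Rm,t=cam("scene"); save(c,"scene4.png"); f=c["frame"][150:290,150:330,::-1]; cv2.imwrite("pics/scene4c.png",cv2.resize(f,None,fx=4,fy=4,interpolation=cv2.INTER_CUBIC))
for r in manip.search_frame(c,"tub")[:3]: print(r["p"],towd(r["xyz"],Rm,t).round(4))
E
```

```text
t 10.9 pos [ 0.5437 -0.0841  0.0223] yaw_y -0.14 z [ 2.e-04  5.e-04 -1.e+00] F [ 0.1  -0.51  0.38] grip 0.586 j [-0.45  0.46  0.62  1.9  -0.34  0.89  0.34]
tool shift mm [14.1 -1.8  2.3] dist 0.0144
rotvec tool [ 0.0002 -0.0005 -0.0025]
0.82 [ 0.3796 -0.1511  0.0346]
0.75 [ 0.5805 -0.0322  0.032 ]
```

View pics/scene4c.png

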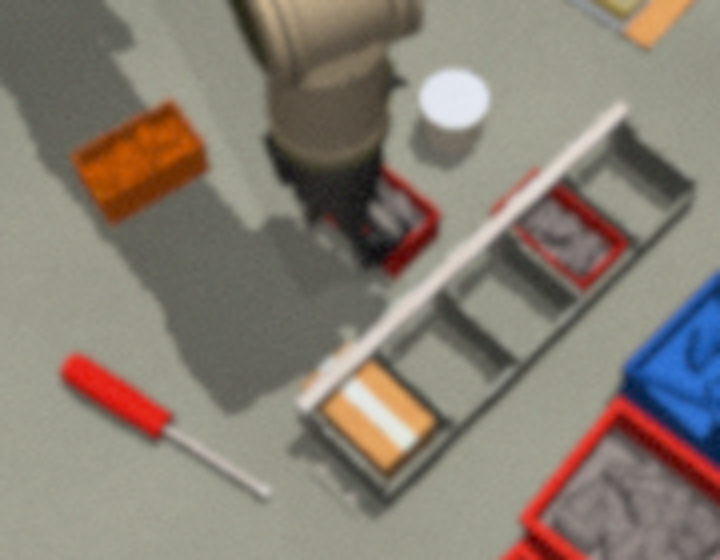

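arm_command:
  targets: "-15 0 0 0 0 0;-20 0 -20 0 0 0;-40 0 -50 0 0 0;-50 0 -50 0 0 0;-50 0 -40 0 0 0"

```text
clock: 11.62
position: [0.5427, -0.2536, 0.176]
ee_rot: [0.708, 0.706, 0.0, 0.0]
ft_force: [-0.3, 0.6, -1.0]
grip_width: 0.587
```

```bash
cat > tub.py <<'E'
import sys
from fit import *
from scipy.optimize import minimize
# fit rail and tub rim from top image; report tub in rack frame
tag=sys.argv[1]; p0=[float(v) for v in sys.argv[2:4]]
def rim(p,z=.045): return railbox(p,.048,.027,z)
for n in("top","scene"):
    c,K,Rm,t=cam(n); fr=c["frame"]; g=fr.astype(float).min(2)
    rr=fitrail([(g,K,Rm,t)],[.637,-.034,-.018])
    h=cv2.cvtColor(fr,cv2.COLOR_RGB2HSV); m=(((h[...,0]<6)|(h[...,0]>172))&(h[...,1]>120)&(h[...,2]>50)).astype(np.float64)
    def cost(p):
        a=mask(rim(p),K,Rm,t,g.shape); i=mask(railbox(p,.044,.023,.045),K,Rm,t,g.shape); ring=np.clip(a-i,0,1); 
        o=np.clip(mask(railbox(p,.053,.032,.045),K,Rm,t,g.shape)-a,0,1)
        return -(ring*m).sum()/ring.sum()+0.7*(o*m).sum()/o.sum()
    best=None
    for da in(-.1,0,.1):
        S=np.array([[0,0,0],[.01,0,0],[0,.01,0],[0,0,.06]])+np.array([p0[0],p0[1],da])
        r=minimize(cost,S[0],method="Nelder-Mead",options=dict(initial_simplex=S,xatol=1e-4,fatol=1e-4))
        if best is None or r.fun<best.fun: best=r
    x,y,a=rr.x; T=best.x; d=T[:2]-rr.x[:2]; c_,s_=np.cos(a),np.sin(a)
    print(n,"rail",rr.x.round(4),round(rr.fun,1),"tub",T.round(4),round(best.fun,3),"tub in rack mm",((c_*d[0]+s_*d[1])*1000).round(1),((-s_*d[0]+c_*d[1])*1000).round(1),"deg",np.degrees(T[2]-a).round(2))
    im=cv2.resize(fr[:,:,::-1],None,fx=4,fy=4,interpolation=cv2.INTER_CUBIC)
    for P in(railbox(rr.x),rim(T)):
        q=proj(P,K,Rm,t); cv2.polylines(im,[np.round(q*4+1.5).astype(int)],True,(0,255,0),1)
    ct=proj([[.6,-.06,.05]],K,Rm,t)[0]*4; x0,y0=max(int(ct[0]-300),0),max(int(ct[1]-220),0); cv2.imwrite(f"pics/{tag}_{n}.png",im[y0:y0+440,x0:x0+600])
E
python3 to.py 0.45 -0.035 0.15 -91.1; python3 tub.py t5 0.542 -0.045
```

```text
t 11.62 pos [ 0.5427 -0.2536  0.176 ] yaw_y -0.16 z [ 6.e-04  5.e-04 -1.e+00] F [-0.31  0.58 -0.99] grip 0.587 j [-0.23  0.38  0.74  1.65 -0.27  1.22  0.57]
tool shift mm [218.3 -93.3  26.1] dist 0.2389
rotvec tool [ 0.0000e+00 -9.0000e-04  1.5872e+00]
top rail [ 0.6364 -0.0344 -0.0154] -53.4 tub [ 0.5425 -0.0452 -0.0324] -0.431 tub in rack mm -93.7 -12.2 deg -0.98
scene rail [ 0.6404 -0.0317 -0.0204] -55.8 tub [ 0.5537 -0.052   0.0801] -0.61 tub in rack mm -86.3 -22.1 deg 5.76
```

```bash
python3 -c "
import cv2,numpy as np
a=cv2.imread('pics/t5_top.png');b=cv2.imread('pics/t5_scene.png');print(a.shape,b.shape)
w=min(a.shape[1],b.shape[1]);im=np.vstack([a[:,:w],b[:,:w]]);cv2.imwrite('pics/t5.png',cv2.resize(im,None,fx=.68,fy=.68,interpolation=cv2.INTER_AREA))"
```

```text
(440, 600, 3) (440, 600, 3)
```

View pics/t5.png

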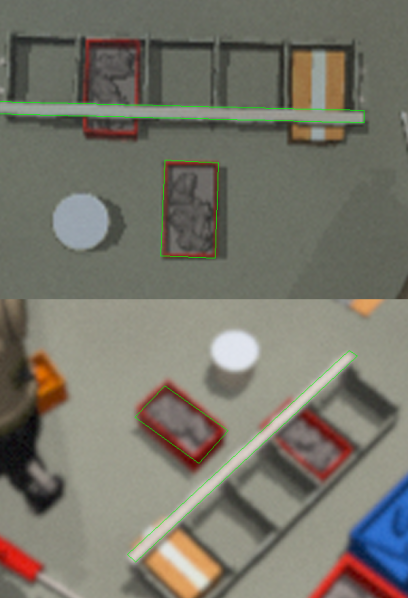

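arm_command:
  targets: "50 0 40 0 0 0.016;45 0 50 0 0 0;35 0 50 0 0 0;20 0 14 0 0 0;0 0 0 0 0 0"

```text
clock: 12.35
position: [0.5451, -0.1056, 0.0248]
ee_rot: [0.713, 0.701, -0.0, -0.0]
ft_force: [-0.5, -2.1, 1.6]
grip_width: 0.583
```

```bash
python3 to.py 0.543 -0.071 0.021 -1.1
```

```text
t 12.35 pos [ 0.5451 -0.1056  0.0248] yaw_y -1.0 z [-0.0011  0.     -1.    ] F [-0.47 -2.08  1.58] grip 0.583 j [-0.41  0.47  0.63  1.89 -0.35  0.9   0.37]
tool shift mm [34.6 -2.7  3.8] dist 0.0349
rotvec tool [-0.0011  0.      0.0017]
```

arm_command:
  targets: "10 -2 3 0 0 0;8 0 0 0 0 0;7 0 0 0 0 0;6 0 0 0 0 0;2.5 0 0 0 0 0"

```text
clock: 12.98
position: [0.5444, -0.0731, 0.0225]
ee_rot: [0.714, 0.7, 0.0, 0.001]
ft_force: [-0.2, -5.4, 3.9]
grip_width: 0.584
```

arm_command:
  targets: "0 0 0 0 0 0"

```text
clock: 13.1
position: [0.5442, -0.0728, 0.0221]
ee_rot: [0.714, 0.7, 0.0, 0.0]
ft_force: [1.2, -3.5, 3.5]
grip_width: 0.588
```

arm_command:
  targets: "-12 0 0 0 0 0;-20 0 -20 0 0 0;-40 0 -50 0 0 0;-50 0 -50 0 0 0;-50 0 -40 0 0 0"

```text
clock: 13.72
position: [0.5403, -0.2376, 0.1753]
ee_rot: [0.713, 0.701, 0.0, -0.0]
ft_force: [1.9, -0.8, 0.6]
grip_width: 0.591
```

```bash
python3 to.py 0.45 -0.035 0.15 -91.1; python3 tub.py t6 0.542 -0.035
```

```text
t 13.72 pos [ 0.5403 -0.2376  0.1753] yaw_y -1.03 z [ 2.0e-04  1.3e-03 -1.0e+00] F [ 1.87 -0.85  0.55] grip 0.591 j [-0.26  0.36  0.75  1.67 -0.26  1.21  0.53]
tool shift mm [200.9 -93.9  25.5] dist 0.2233
rotvec tool [-9.0000e-04 -1.1000e-03  1.5721e+00]
top rail [ 0.6364 -0.0366 -0.0147] -53.2 tub [ 0.5421 -0.0344 -0.0253] -0.478 tub in rack mm -94.3 0.9 deg -0.61
scene rail [ 0.6407 -0.0367 -0.0211] -56.0 tub [ 0.5519 -0.0389  0.0183] -0.624 tub in rack mm -88.7 -4.1 deg 2.25
```

View pics/t6_top.png

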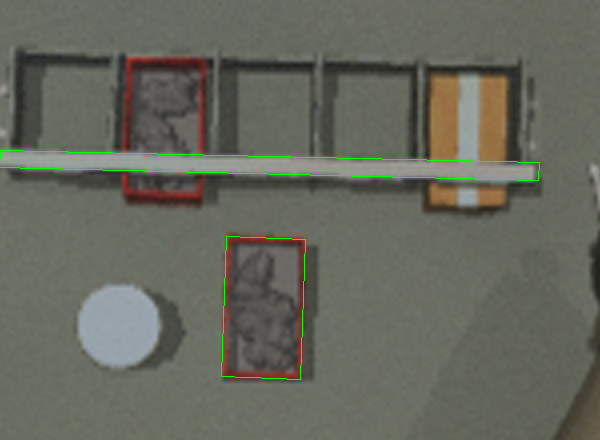

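Run:
```python
from fit import *
c,K,Rm,t=cam("top"); im=cv2.resize(c["frame"][:,:,::-1],None,fx=8,fy=8,interpolation=cv2.INTER_CUBIC)
p=np.array([.6364,-.0360,-.0165])
def W(x,y,z): a=p[2]; return [p[0]+np.cos(a)*x-np.sin(a)*y,p[1]+np.sin(a)*x+np.cos(a)*y,z]
for k in range(6):
    yd=175-70*k
    for s in(-2,2):
        q=proj([W(.0,(yd+s)/1000,.05),W(.08,(yd+s)/1000,.05)],K,Rm,t); q=np.round(q*8+3.5).astype(int); cv2.line(im,tuple(map(int,q[0])),tuple(map(int,q[1])),(0,255,0),1)
ct=proj([W(.04,.0,.05)],K,Rm,t)[0]*8; x0,y0=int(ct[0]-400),int(ct[1]-150); cv2.imwrite("pics/div.png",im[y0:y0+300,x0:x0+800])
```

```text
(no output)
```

View pics/div.png

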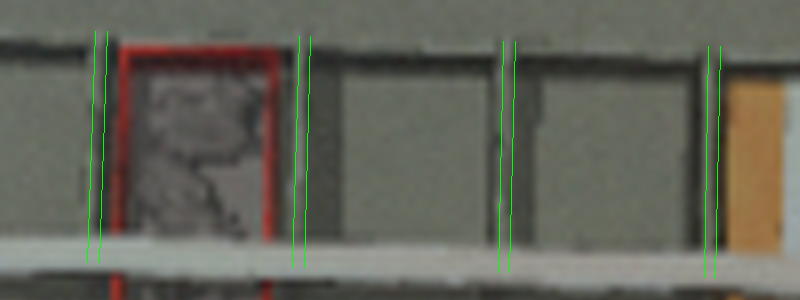

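arm_command:
  targets: "51 -22 0 0 0 0;51 -22 0 0 0 0;51 -22 0 0 0 0;51 -22 0 0 0 0;0 0 0 0 0 0.17"
  grip: 20

```text
clock: 14.5
position: [0.4544, -0.0258, 0.1728]
ee_rot: [0.769, 0.639, -0.0, -0.002]
ft_force: [0.4, -0.1, 0.1]
grip_width: 0.233
```

arm_command:
  targets: "0 0 0 0 0 0.18;0 0 0 0 0 0.18;0 0 0 0 0 0.18;0 0 0 0 0 0.18;0 0 0 0 0 0.18"

```text
clock: 15.12
position: [0.4555, -0.0299, 0.1727]
ee_rot: [0.972, 0.237, -0.001, -0.0]
ft_force: [0.7, -0.6, -0.4]
grip_width: 0.231
```

arm_command:
  targets: "0 0 0 0 0 0.18;0 0 0 0 0 0.18;0 0 0 0 0 0.14;0 0 0 0 0 0"

```text
clock: 15.62
position: [0.4558, -0.0301, 0.173]
ee_rot: [1.0, -0.008, -0.001, -0.0]
ft_force: [-0.1, 0.4, 0.3]
grip_width: 0.238
```

```bash
python3 to.py 0.455 -0.033 0.018 -90.95
```

```text
t 15.62 pos [ 0.4558 -0.0301  0.173 ] yaw_y -90.91 z [-1.9e-03  2.0e-04 -1.0e+00] F [-0.13  0.38  0.28] grip 0.238 j [-0.66 -0.02  0.63  2.    0.01  1.16 -1.62]
tool shift mm [ -0.4   2.9 155. ] dist 0.155
rotvec tool [-0.0002  0.0019  0.0008]
```

arm_command:
  targets: "0 3 40 0 0 0;0 0 50 0 0 0;0 0 40 0 0 0;0 0 20 0 0 0;0 0 2 0 0 0"

```text
clock: 16.25
position: [0.4549, -0.0338, 0.0204]
ee_rot: [1.0, -0.007, -0.002, 0.0]
ft_force: [-0.0, 0.1, 1.1]
grip_width: 0.232
```

arm_command:
  targets: "8 0 0 0 0 0;6 0 0 0 0 0;5 0 0 0 0 0;5 0 0 0 0 0;5 0 0 0 0 0"

```text
clock: 16.88
position: [0.4859, -0.0344, 0.022]
ee_rot: [1.0, -0.009, 0.0, -0.0]
ft_force: [-1.3, -0.0, -0.0]
grip_width: 0.237
```

```bash
python3 to.py 0.605 -0.0355 0.02 -90.95
```

```text
t 16.88 pos [ 0.4859 -0.0344  0.022 ] yaw_y -91.04 z [ 2.e-04  2.e-04 -1.e+00] F [-1.28 -0.02 -0.03] grip 0.237 j [-0.57  0.32  0.61  2.06 -0.25  0.83 -1.4 ]
tool shift mm [119.1  -1.1   2. ] dist 0.1191
rotvec tool [-0.0002 -0.0002 -0.0015]
```

arm_command:
  targets: "8 -1 0 0 0 0;8 0 0 0 0 0;8 0 0 0 0 0;7 0 0 0 0 0;4 0 0 0 0 0"

```text
clock: 17.5
position: [0.5209, -0.0341, 0.0218]
ee_rot: [1.0, -0.009, -0.0, 0.0]
ft_force: [-4.2, 0.3, 3.7]
grip_width: 0.232
```

```bash
python3 to.py 0.605 -0.0355 0.02 -90.95; python3 tub.py t7 0.574 -0.035
```

```text
t 17.5 pos [ 0.5209 -0.0341  0.0218] yaw_y -91.04 z [-1.e-04 -1.e-04 -1.e+00] F [-4.22  0.3   3.69] grip 0.232 j [-0.53  0.4   0.6   1.97 -0.29  0.86 -1.37]
tool shift mm [84.1 -0.1  1.7] dist 0.0841
rotvec tool [ 0.0001  0.0001 -0.0015]
top rail [ 0.6357 -0.0343 -0.0118] -54.6 tub [ 0.5745 -0.0364  0.06  ] -0.153 tub in rack mm -61.2 -2.8 deg 4.11
scene rail [ 0.6402 -0.038  -0.0205] -62.1 tub [ 0.5817 -0.0386 -0.0112] -0.496 tub in rack mm -58.5 -1.7 deg 0.53
```

View pics/t7_scene.png

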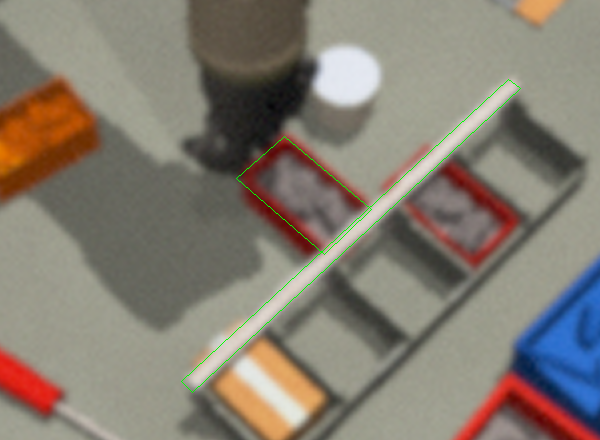

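View pics/t7_top.png

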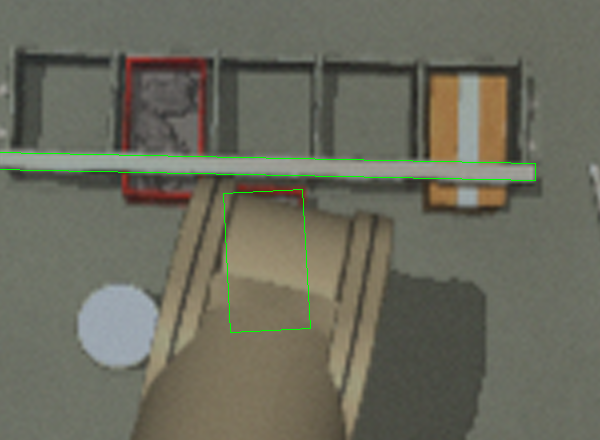

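arm_command:
  targets: "5 0 0 0 0 0;5 0 0 0 0 0;5 0 0 0 0 0;5 0 0 0 0 0;5 0 0 0 0 0"

```text
clock: 18.23
position: [0.5458, -0.0345, 0.0219]
ee_rot: [1.0, -0.009, -0.0, -0.0]
ft_force: [-3.3, 0.2, 1.7]
grip_width: 0.235
```

```bash
python3 to.py 0.605 -0.0355 0.02 -90.95
python3 - <<'E'
from h import *
for n,P in(("top",[.64,-.035,.05]),("scene",[.62,-.035,.05])):
    c,K,Rm,t=cam(n); q=proj([P],K,Rm,t)[0].astype(int); f=c["frame"][q[1]-35:q[1]+35,q[0]-60:q[0]+60,::-1]; cv2.imwrite(f"pics/t8_{n}.png",cv2.resize(f,None,fx=6,fy=6,interpolation=cv2.INTER_CUBIC))
E
```

```text
t 18.23 pos [ 0.5458 -0.0345  0.0219] yaw_y -91.04 z [-1.e-04  1.e-04 -1.e+00] F [-3.3   0.24  1.72] grip 0.235 j [-0.51  0.44  0.59  1.91 -0.31  0.88 -1.36]
tool shift mm [59.2 -0.1  1.9] dist 0.0592
rotvec tool [-0.0001  0.0001 -0.0016]
```

View pics/t8_top.png

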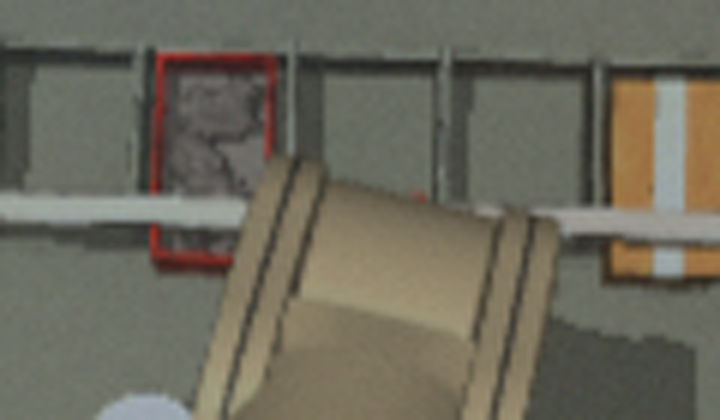

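View pics/t8_scene.png

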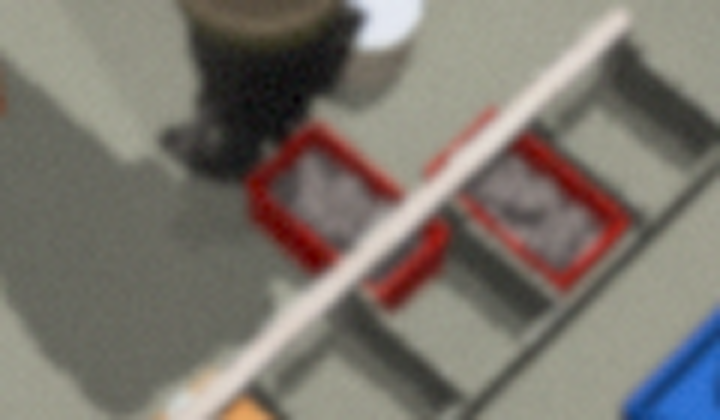

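arm_command:
  targets: "5 0 0 0 0 0;5 0 0 0 0 0;5 0 0 0 0 0;5 0 0 0 0 0;5 0 0 0 0 0"

```text
clock: 18.95
position: [0.5708, -0.035, 0.0219]
ee_rot: [1.0, -0.009, -0.0, -0.0]
ft_force: [-4.6, 0.2, 2.8]
grip_width: 0.231
```

arm_command:
  targets: "5 0 0 0 0 0;5 0 0 0 0 0;5 0 0 0 0 0;5 0 0 0 0 0;2 0 0 0 0 0"

```text
clock: 19.58
position: [0.5928, -0.0354, 0.0219]
ee_rot: [1.0, -0.009, 0.0, -0.0]
ft_force: [-5.3, 0.2, 5.0]
grip_width: 0.232
```

```bash
python3 to.py 0.605 -0.0355 0.02 -90.95
python3 - <<'E'
from h import *
for n,P in(("top",[.64,-.035,.05]),("scene",[.62,-.035,.05])):
    c,K,Rm,t=cam(n); q=proj([P],K,Rm,t)[0].astype(int); f=c["frame"][q[1]-35:q[1]+35,q[0]-60:q[0]+60,::-1]; cv2.imwrite(f"pics/t9_{n}.png",cv2.resize(f,None,fx=6,fy=6,interpolation=cv2.INTER_CUBIC))
E
```

```text
t 19.57 pos [ 0.5928 -0.0354  0.0219] yaw_y -91.04 z [ 0.  0. -1.] F [-5.34  0.2   5.  ] grip 0.232 j [-0.47  0.53  0.57  1.78 -0.35  0.93 -1.34]
tool shift mm [12.2 -0.1  1.9] dist 0.0123
rotvec tool [-0.     -0.     -0.0016]
```

View pics/t9_scene.png

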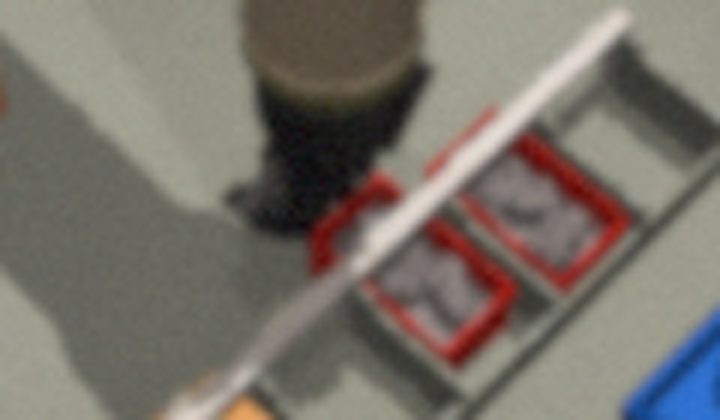

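arm_command:
  targets: "3 0 0 0 0 0;3 0 0 0 0 0;2 0 0 0 0 0"

```text
clock: 20.05
position: [0.6007, -0.0355, 0.0219]
ee_rot: [1.0, -0.009, -0.0, -0.0]
ft_force: [-3.5, 0.5, 2.7]
grip_width: 0.235
```

arm_command:
  targets: "1.5 0 0 0 0 0;1.5 0 0 0 0 0"

```text
clock: 20.3
position: [0.6036, -0.0356, 0.0219]
ee_rot: [1.0, -0.009, -0.0, -0.0]
ft_force: [-4.0, -0.4, 1.0]
grip_width: 0.234
```

arm_command:
  targets: "1 0 0 0 0 0;1 0 0 0 0 0"

```text
clock: 20.55
position: [0.6055, -0.0356, 0.0218]
ee_rot: [1.0, -0.009, -0.0, -0.0]
ft_force: [-3.1, 0.5, 1.6]
grip_width: 0.237
```

arm_command:
  targets: "1 0 0 0 0 0;1 0 0 0 0 0"

```text
clock: 20.8
position: [0.6075, -0.0357, 0.0218]
ee_rot: [1.0, -0.009, 0.0, -0.0]
ft_force: [-2.8, 0.3, 0.7]
grip_width: 0.237
```

arm_command:
  targets: "1 0 0 0 0 0;1 0 0 0 0 0"

```text
clock: 21.05
position: [0.6096, -0.0357, 0.0218]
ee_rot: [1.0, -0.009, 0.0, -0.0]
ft_force: [-2.6, -0.5, 0.2]
grip_width: 0.232
```

arm_command:
  targets: "1 0 0 0 0 0;0.5 0 0 0 0 0"

```text
clock: 21.3
position: [0.611, -0.0357, 0.0218]
ee_rot: [1.0, -0.009, -0.0, -0.0]
ft_force: [-2.5, 0.4, 0.8]
grip_width: 0.23
```

```bash
python3 - <<'E'
from h import *
for n,P in(("top",[.64,-.035,.05]),("scene",[.62,-.035,.05])):
    c,K,Rm,t=cam(n); q=proj([P],K,Rm,t)[0].astype(int); f=c["frame"][q[1]-35:q[1]+35,q[0]-60:q[0]+60,::-1]; cv2.imwrite(f"pics/t10_{n}.png",cv2.resize(f,None,fx=6,fy=6,interpolation=cv2.INTER_CUBIC))
E
python3 to.py
```

```text
t 21.4 pos [ 0.6111 -0.0357  0.0218] yaw_y -91.04 z [ 2.e-04  0.e+00 -1.e+00] F [-2.63  0.   -0.42] grip 0.237 j [-0.45  0.57  0.56  1.73 -0.36  0.95 -1.34]
```

View pics/t10_scene.png

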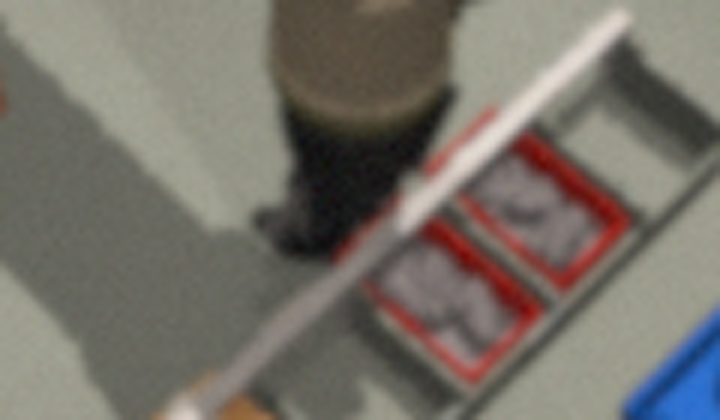

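View pics/t10_top.png

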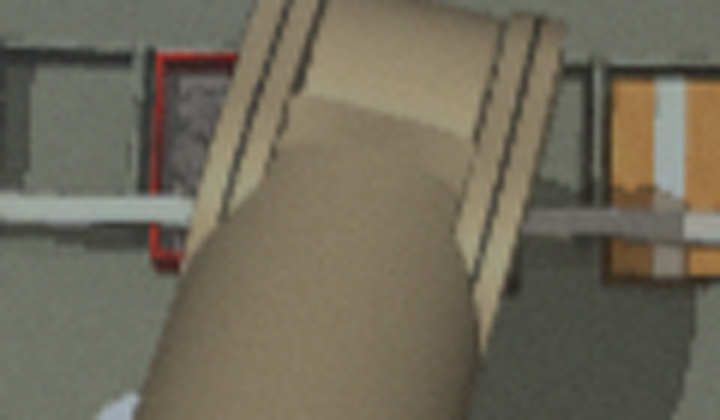

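arm_command:
  targets: "1 0 0 0 0 0;0 0 0 0 0 0"

```text
clock: 21.65
position: [0.6118, -0.0357, 0.0218]
ee_rot: [1.0, -0.009, -0.0, -0.0]
ft_force: [-4.0, 0.3, 1.1]
grip_width: 0.231
```

arm_command:
  targets: "1 0 0 0 0 0;0 0 0 0 0 0"

```text
clock: 21.9
position: [0.6118, -0.0358, 0.0218]
ee_rot: [1.0, -0.009, -0.001, -0.0]
ft_force: [-10.7, 1.4, 6.5]
grip_width: 0.231
```

arm_command:
  targets: "1 0 0 0 0 0;0 0 0 0 0 0"

```text
clock: 22.15
position: [0.6118, -0.0357, 0.0218]
ee_rot: [1.0, -0.009, -0.002, -0.001]
ft_force: [-15.9, 1.5, 12.3]
grip_width: 0.235
```

arm_command:
  targets: "-6 0 0 0 0 0;-20 0 0 0 0 0;-40 0 0 0 0 0"

```text
clock: 22.52
position: [0.549, -0.0347, 0.0222]
ee_rot: [1.0, -0.009, 0.002, 0.0]
ft_force: [-0.2, -0.4, 0.8]
grip_width: 0.232
```

arm_command:
  targets: "-40 0 -20 0 0 0;-20 0 -50 0 0 0;0 0 -50 0 0 0;0 0 -50 0 0 0;0 0 0 0 0 0"

```text
clock: 23.15
position: [0.4907, -0.0335, 0.1958]
ee_rot: [1.0, -0.009, 0.004, -0.001]
ft_force: [0.1, -0.3, -0.7]
grip_width: 0.237
```

```bash
python3 to.py; python3 tub.py t11 0.667 -0.036
python3 - <<'E'
from h import *
for n,P in(("top",[.64,-.035,.05]),("scene",[.62,-.035,.05])):
    c,K,Rm,t=cam(n); save(c,f"end_{n}.png"); q=proj([P],K,Rm,t)[0].astype(int); f=c["frame"][q[1]-40:q[1]+40,q[0]-60:q[0]+60,::-1]; cv2.imwrite(f"pics/t12_{n}.png",cv2.resize(f,None,fx=6,fy=6,interpolation=cv2.INTER_CUBIC))
    for k in("tub_stored","carton","pot","pack_left","pack_right","screwdriver"):
        for r in manip.search_frame(c,k)[:2]: print(n,k,round(r["p"],2),towd(r["xyz"],Rm,t).round(3))
E
```

```text
t 23.15 pos [ 0.4907 -0.0335  0.1958] yaw_y -91.05 z [ 0.0085  0.0025 -1.    ] F [ 0.12 -0.34 -0.71] grip 0.237 j [-0.68  0.05  0.69  1.9  -0.04  1.19 -1.57]
top rail [ 0.6361 -0.0343 -0.0118] -55.0 tub [ 0.665  -0.0347  0.0109] -0.49 tub in rack mm 28.9 -0.1 deg 1.3
scene rail [ 0.6404 -0.0316 -0.019 ] -59.7 tub [ 0.6728 -0.0365 -0.0101] -0.439 tub in rack mm 32.5 -4.3 deg 0.51
top tub_stored 0.7 [0.676 0.035 0.032]
top carton 0.8 [ 0.665 -0.169  0.043]
top pot 0.73 [0.527 0.064 0.05 ]
top pack_left 0.61 [0.539 0.28  0.027]
top pack_left 0.39 [0.529 0.064 0.049]
top pack_right 0.86 [ 0.303 -0.387  0.032]
top screwdriver 0.96 [ 0.517 -0.287  0.019]
scene tub_stored 0.92 [0.678 0.038 0.036]
scene carton 0.63 [ 0.677 -0.175  0.041]
scene carton 0.28 [0.554 0.269 0.027]
scene pot 0.59 [0.54  0.06  0.049]
scene pot 0.5 [ 0.311 -0.397  0.03 ]
scene pack_left 0.7 [0.554 0.265 0.026]
scene pack_right 0.87 [ 0.31  -0.394  0.03 ]
scene screwdriver 0.88 [ 0.525 -0.293  0.019]
```

View pics/t12_top.png

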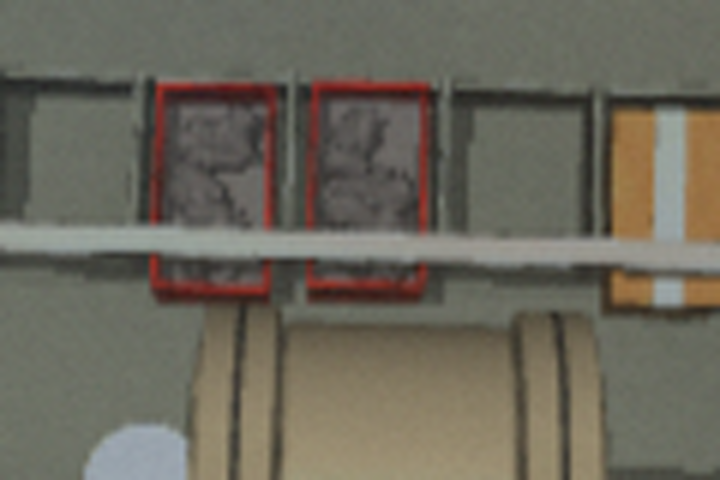

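View pics/t12_scene.png

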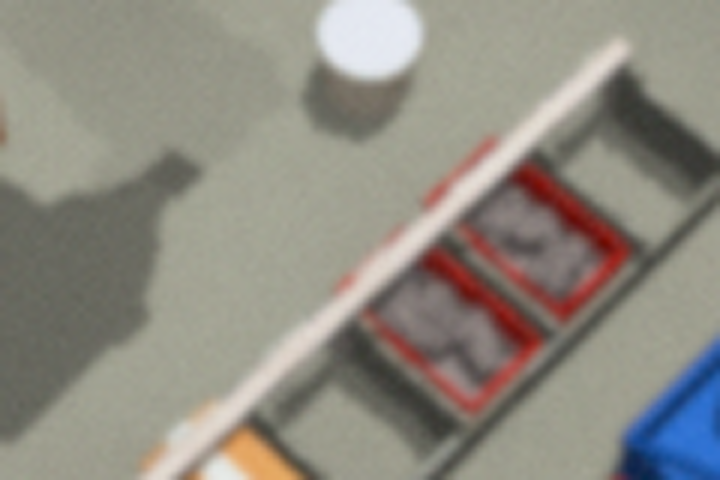

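The tub sits square in the third bay, its back end level with the stored tub beside it, and the arm is clear. I'm handing it in.

```bash
python3 -c "
from workcell import manip
print(manip.hand_in())"
```

```text
the job is handed in; nothing more can be done
None
```

I pushed the red tub into the third bay and up against the back stop, then handed the job in; no verdict was reported. The robot clock read about 23 s of the 69 s allowed.

- **Counting:** I pressed the rail over bays 1, 2 and 3 in turn, with 18 to 23 N upward on the wrist. I lifted between bays and went no further along the rail.
- **Pushing:** I pushed the tub sideways in two steps, with two fingertips on its long side, to line it up with the bay. Then I pushed it in by its end. The sliding force was 3 to 5 N; at the stop the tub quit moving and the force rose to 16 N.
- **Position in the bay:** In the top view the tub sits at rack x ≈ 29 mm, y ≈ 0 mm, about 1.3° off square. The scene view gives 32.5 mm, −4 mm and 0.5°. They disagree by a few mm, in line with the calibration and the poorer rim fit in the scene view. Both are inside the limits, and the hard stop agrees with it being home.
- **Other things:** By the detections they are all within about 5 mm of where they started. The orange look-alike was not touched, and the arm was clear when I handed in.

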